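# Draw the swarf tray out to its stop with the chip hook

## Task

The blue tray of sharp metal offcuts stands far back on its slide lane: take the red-handled chip hook from its wooden cradle, hook its prong behind the tray's bar handle and drag the tray along the lane until it meets the rubber bumpers, keeping it pulled snug against them for about a second with a firm but gentle pull (roughly 10 N). Then lay the hook back in both saddles of its cradle, leaving the tray there and the things around undisturbed; never touch the tray with the gripper or wrench its handle.

Things in the scene. Friction and masses are not known exactly. Their poses are not given: they have to be found in the camera images.
- hook_grip (a point): Centre of the chip hook's red handle, a square bar 130 mm long, 24 mm wide and high; hook 0.2 kg in all, balancing 20 mm ahead of this point. x runs along the handle to the hook end, z up. An 8 mm steel rod goes on along x at the same height to 170 mm from this point, then bends straight down into the prong. Grasp it from above between the saddles.
- hook_prong (a point): Point on the axis of the hook's prong (8 mm thick, pointing down) that should bear on the tray's bar: 170 mm ahead of hook_grip and 22 mm below it. The prong's round tip is 18 mm below this point, the rod's underside 18 mm above it. Axes as hook_grip.
- cradle_seat (a point): Where hook_grip rests in the fixed wooden cradle, 70 mm above the bench; x along the cradle, as the hook's x points. Two U saddles, 16 mm long, are centred 50 mm before and behind it; each has a slot 34 mm wide and 12 mm deep for the handle, its floor 12 mm below this point. Base plate 130 x 70 mm.
- tray_bar (a point): Middle of the tray's level orange-painted steel bar handle: 8 mm thick, 60 mm wide across the lane, 35 mm in front of the tray's front wall (31 mm free between), 45 mm above the tray's underside, 51 mm above the bench; arms run back to the wall at its ends. x points from bar to tray, away from the robot. The tray weighs 0.4 to 0.75 kg and drags with some 1 to 6 N.
- tray_front (a point): Middle of the outer face of the tray's front wall, 45 mm above the tray's underside. Blue open tray, 120 mm long (x), 125 mm wide, 55 mm high. A pull of more than 20 N between hook and tray counts as wrenching.
- stop: Stop at the lane's near end: two yellow posts 24 mm wide, 56 mm high, 76 mm free between them. Origin at bench height midway, on the posts' face plane; x along the lane away from the robot. Black bumpers at 42 mm height stick out from both posts to the tray by 4 to 24 mm, set anew each time and not measured: feel the tray's front wall meet them. They give about 1 mm per 7 N.
- lane: Fixed grey metal slide lane, same origin and axes as the stop: sheet 6 mm thick, 160 mm wide, from x = -35 to 290 mm; two guide rails 20 mm above it keep the tray straight with about 4 mm play each side; clear splash guard 121 to 125 mm above the bench over x = 150 to 290 mm.
- bottle: Bystander: white bottle with red cap, 64 mm across, 170 mm high, standing; origin under its centre.
- blank: Bystander: stepped steel turning blank, 50 mm across, 70 mm high, standing; origin under its centre.
- cup: Bystander: orange plastic cup, 76 mm across, 85 mm high, standing; origin under its centre.
Mind the look-alikes: they are no part of the job. What is shaped like the part that bears cradle_seat but turquoise is not meant.

How it is judged:
By the outcome, as a careful person would: the job done as asked, in the order asked, and still so for the second after the job is handed in, with the robot touching nothing.
It also fails if it takes over 61 s, if anything falls off the work surface, if the arm or the gripper's body presses on something with over 40 N, if the wrist force passes 120 N, or if a joint passes its speed limit or range.

## Robot

A 6-joint arm with a two-finger parallel gripper is mounted at the origin on the work surface. World frame = base frame: x ahead of the robot, y to its left, z up, the work surface at z = 0. Lengths are in mm, angles in rad, forces in N, time in s.
With the tool pointing down it reaches from about 275 to 750 mm from the base axis. Payload 10.2 kg.
Tool frame: the origin (TCP) lies at the very end of the fingers, on their centre line; the grasp point (between the pads) lies 19 mm behind it; z points along the fingers, y is the line along which they close (so a half turn about z gives the same grasp; the last joint's range is limited). The gripper opens to 85 mm and grips with 20 to 120 N. Pads are 22 mm wide; open, the fingers measure 114 mm over their backs; the gripper's body (76 mm by 85 mm) begins 54 mm behind the grasp point. The pads swing forward as they close: fully open they stand 13 mm farther back than shut.
Start: joints at [-1.353, 0.313, 1.498, -0, 1.331, -0.223], TCP at [223.987, -474.827, 231.294] pointing down, gripper open.
Joint ranges: [-2.94, 2.94], [-0.97, 2.17], [0.19, 2.56], [-1.23, 4.37], [0.02, 3.11], [-2.88, 2.88]. Speed limits (rad/s): [2.39, 2.39, 3.01, 3.14, 3.14, 3.14].

## Interface

Orientations are given as a unit quaternion [w, x, y, z].
In Python, from rig import ctrl gives the robot as it stands.
- The arm moves only by the shell command python3 -m inch 'ROWS' [OPENING] [FORCE]. ROWS is text: rows parted by semicolons, each of 6 numbers parted by spaces: the shift along the tool's x, y, z in mm, then the turn, a rotation vector about the tool's x, y, z in units of 6 degrees (1.0 is 6 degrees). A call has exactly 10 rows; each row shifts and turns the commanded pose from where the row before left it, along the tool's axes as they then stand; what a row does not reach is not made up. A row lasts 1/12 s, in which the tool goes at most 41.7 mm and 7.16 degrees, less where a joint would pass 70% of its speed; a pose out of reach is approached as far as the arm can. A call with a gripper value outside its range is refused whole. OPENING is the opening, from 0 (shut) to 1 (fully open), set as the call begins (- or left out, the last holds). The fingers move at their own pace and stop on an object; FORCE is the grip in N (left out, the last holds). Time passes only in rows, so rows that do not move let the fingers close, or fill a call up. It gives the time, the measured TCP pose, the force, the opening and the grip force at its end, in the units of the state.
- ctrl.sense(): the state, without advancing time (a new reading comes with each control period).
- ctrl.capture(name): name is "scene" or "top"; returns a dict with "image" (480x640x3 uint8, red, green, blue), "intrinsics" (3x3 intrinsics, pixels), "D" ([k1, k2, p1, p2, k3] as OpenCV has them; the pictures are not rectified), "rvec" (rotation vector, rad) and "tvec" (3), from world to camera coordinates, as OpenCV has them. Camera axes: x right, y down, z forward; pixel columns grow to the right and rows downward; lengths in mm; the calibration is good to about 2 mm. A picture is of the moment at which its call begins. There is no depth.
- ctrl.finish_job(): hands the job in; it is judged then, once.
The state is a dict: "time_s": time; "joints": joint angles; "dq": joint speeds; "tau": joint torques, N m; "eef_pos": TCP position; "ee_rot": TCP orientation; "force": force on the tool from outside, world axes, zero at the start; "wrist_torque": the same for the moment, N m; "grip_width": opening from 0.0 (shut) to 1.0 (fully open); "grip_force": force on a finger pad.
Only numpy, scipy, OpenCV 4.12 (cv2) and the standard library are available. Lean on these libraries where they do the work, as an engineer would, in place of code of your own. Each camera call takes 0.05 s, during which the arm holds its last target. There are 200 camera calls.

## Working session

There is one attempt and no reset: what is moved stays moved. The work goes in short steps, Python scripts to look and compute and a shell command to move; the robot and the scene stay as the last step left them, time stands still between calls to the robot, and variables do not carry over. Pictures are saved under pics/ and viewed, at most 10 in all, crops included, and the job is handed in when it is done.

```bash
mkdir -p pics; ls
cat > h.py <<'E'
import numpy as np, cv2, pickle
from rig import ctrl
def cap(n,f):
    c=ctrl.capture(n); cv2.imwrite('pics/'+f+'.png',c['image'][:,:,::-1]); pickle.dump(c,open(f+'.pkl','wb')); return c
def load(f): return pickle.load(open(f+'.pkl','rb'))
def ray(c,px):
    p=cv2.undistortPoints(np.array([[px]],float),np.array(c['intrinsics']),np.array(c['D']))[0,0]
    R=cv2.Rodrigues(np.array(c['rvec'],float))[0]; t=np.array(c['tvec'],float).ravel()
    return -R.T@t, R.T@np.array([p[0],p[1],1])
def onz(c,px,z):
    o,d=ray(c,px); return o+d*(z-o[2])/d[2]
def proj(c,P):
    return cv2.projectPoints(np.array(P,float).reshape(-1,1,3),np.array(c['rvec'],float),np.array(c['tvec'],float),np.array(c['intrinsics']),np.array(c['D']))[0][:,0]
def tri(c1,p1,c2,p2):
    o1,d1=ray(c1,p1);o2,d2=ray(c2,p2)
    s=np.linalg.lstsq(np.c_[d1,-d2],o2-o1,rcond=None)[0]
    a,b=o1+s[0]*d1,o2+s[1]*d2
    return (a+b)/2,np.linalg.norm(a-b)
E
python3 - <<'E'
from h import *
for n in ('scene','top'):
    c=cap(n,n+'0'); print(n,ray(c,(320,240)))
s=ctrl.sense(); print(s)
E
```

```text
pics
scene (array([1210.75255619,  590.33521218,  601.63051219]), array([-0.6380276 , -0.53303297, -0.55574863]))
top (array([ 431.85375971,   71.4407152 , 1096.91449014]), array([ 0.14552724, -0.00259759, -0.9893714 ]))
{'time_s': 0.1, 'joints': array([-1.35338432e+00,  3.13380331e-01,  1.49833864e+00,  1.79703813e-05,
        1.33100481e+00, -2.23408037e-01]), 'dq': array([-2.94190471e-04, -3.14982566e-03, -1.69817972e-04,  1.40996309e-03,
       -2.62305492e-04, -7.87724257e-05]), 'tau': array([ 2.47824064e-03, -4.12897825e+01, -2.60143340e+01, -2.42811320e-04,
        3.01084030e-03,  2.43204641e-05]), 'eef_pos': array([ 223.94788492, -474.59389515,  230.80778282]), 'ee_rot': array([-5.65531721e-04,  9.75808199e-01,  2.18627624e-01,  1.04224094e-05]), 'force': array([ 0.35379207,  0.62968038, -1.12484086]), 'wrist_torque': array([ 0.02188989,  0.01275512, -0.01440465]), 'grip_force': 0.0, 'grip_width': 1.0002300284796632}
```

View pics/top0.png

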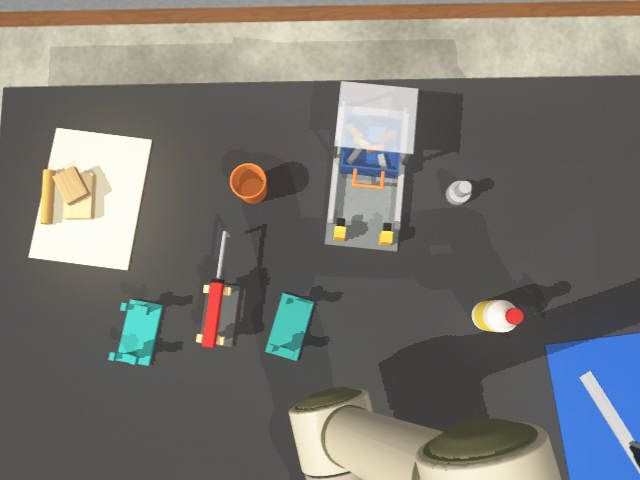

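View pics/scene0.png

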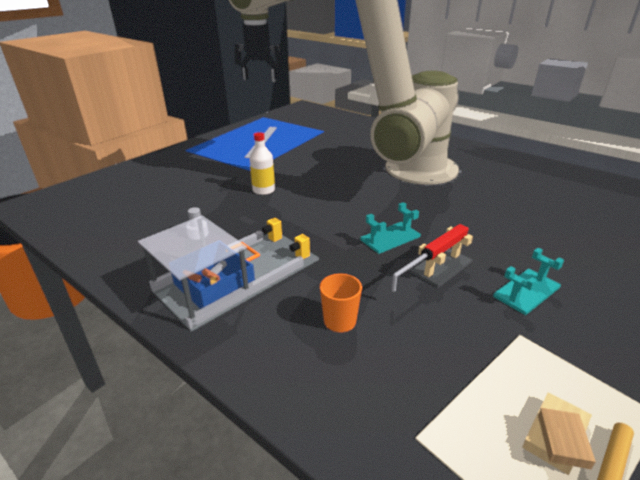

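The top view shows the red-handled hook at (213,313) in its wooden cradle, with the rod end at (225,233). The tray bar is at (369,182), the yellow posts at (340,232) and (386,237), and the cup at (249,183). The scene view shows the same hook at (445,241), prong at (395,285) and bar at (250,252).
What could be mistaken for what I want:
- **Hook handle:** the red bottle cap, top (514,316).
- **Cradle:** the turquoise cradles, top (137,332) and (290,326).
- **Bar:** the orange offcuts at (372,140) and the cup at (249,183).

I choose the red bar on the wooden saddles at (213,313) and the orange bar at (369,182).

Run:
```python
from h import *
T=load('top0');S=load('scene0')
def mask(c,lo,hi,box):
    h=cv2.cvtColor(c['image'],cv2.COLOR_RGB2HSV); m=cv2.inRange(h,lo,hi)
    z=np.zeros_like(m);x0,y0,x1,y1=box;z[y0:y1,x0:x1]=m[y0:y1,x0:x1];return z
def rect(m):
    cs=cv2.findContours(m,0,1)[0]; return cv2.minAreaRect(max(cs,key=cv2.contourArea))
red=lambda c,b:mask(c,(0,190,90),(6,255,255),b)
r=rect(red(T,(190,260,240,360)));print('red top',r,)
b=cv2.boxPoints(r);P=np.array([onz(T,p,82) for p in b]);print(P.round(1)); print('c',P.mean(0))
ys,xs=np.nonzero(red(T,(190,260,240,360)));print(len(xs))
m=red(S,(400,210,490,280));print('red scene',rect(m))
# orange bar
m=mask(T,(7,170,120),(18,255,255),(350,160,390,192));r=rect(m);print('bar',r,[onz(T,p,55).round(1) for p in cv2.boxPoints(r)])
for bx in((325,215,355,245),(375,220,400,250)):
    m=mask(T,(22,150,100),(32,255,255),bx);r=rect(m);print('post',r,[onz(T,p,56).round(1) for p in cv2.boxPoints(r)])
print('rod end',onz(T,(225,233),70+4))
for n,p,z in(('cup',(249,183),85),('blank',(464,187),70),('cap',(514,316),170)):print(n,onz(T,p,z).round())
a=cv2.resize(T['image'][170:360,185:415],None,fx=3.4,fy=3.1,interpolation=2)
cv2.imwrite('pics/crop.png',a[:,:,::-1])
```

```text
red top ((213.0, 346.0), (0.0, 0.0), 0.0)
[[372.9 286.   82. ]
 [372.9 286.   82. ]
 [372.9 286.   82. ]
 [372.9 286.   82. ]]
c [372.87752319 286.0255101   82.        ]
27
red scene ((447.2691955566406, 239.65380859375), (14.144856452941895, 45.76277160644531), 56.3099365234375)
bar ((382.0, 188.0), (0.0, 0.0), 0.0) [array([694.8, -66.5,  55. ]), array([694.8, -66.5,  55. ]), array([694.8, -66.5,  55. ]), array([694.8, -66.5,  55. ])]
post ((339.5810546875, 231.51351928710938), (10.192737579345703, 11.014732360839844), 9.462322235107422) [array([592.6,  39.8,  56. ]), array([615.8,  35.3,  56. ]), array([611.7,  14.2,  56. ]), array([588.6,  18.7,  56. ])]
post ((385.5914611816406, 237.17681884765625), (11.816173553466797, 13.03092098236084), 6.340191841125488) [array([575.9, -55.3,  56. ]), array([603.4, -59.4,  56. ]), array([600.1, -84.1,  56. ]), array([572.6, -79.9,  56. ])]
rod end [601.25896637 265.13243457  74.        ]
cup [704. 214.  85.]
blank [ 689. -238.   70.]
cap [ 419. -284.  170.]
```

View pics/crop.png

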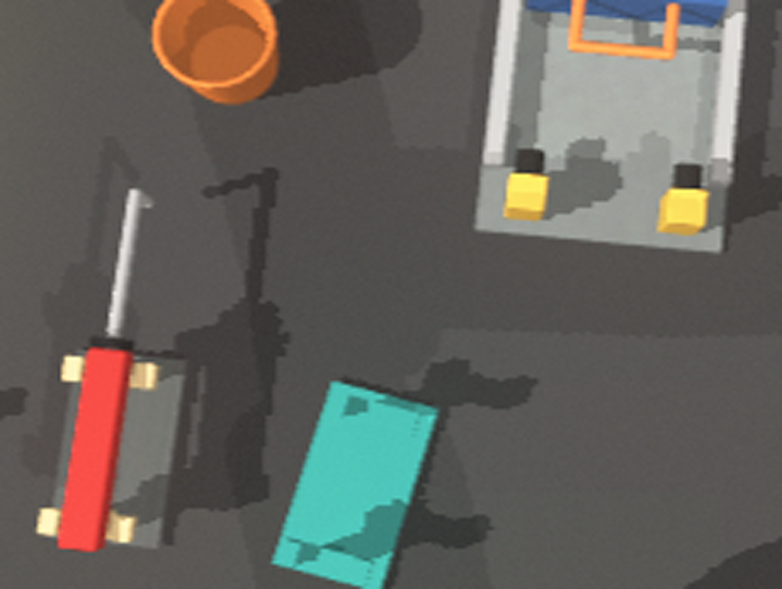

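The crop confirms it. The red handle sits in wooden saddles on a dark base, running from (80,548) to (112,345), with the rod end at (135,190). The orange bar is at about (622,48). The empty turquoise cradle is a decoy. I'll loosen the masks and fit.

Run:
```python
from h import *
T=load('top0');S=load('scene0')
def mask(c,lo,hi,box):
    h=cv2.cvtColor(c['image'],cv2.COLOR_RGB2HSV); m=cv2.inRange(h,lo,hi)|cv2.inRange(h,(172,lo[1],lo[2]),(180,255,255))*(lo[0]==0)
    z=np.zeros_like(m);x0,y0,x1,y1=box;z[y0:y1,x0:x1]=m[y0:y1,x0:x1];return z
def rect(m):
    cs=cv2.findContours(m,0,1)[0]; return cv2.minAreaRect(max(cs,key=cv2.contourArea))
r=rect(mask(T,(0,140,150),(8,255,255),(190,260,240,360)));print('red',r)
P=np.array([onz(T,p,82) for p in cv2.boxPoints(r)]);print(P.round(1),P.mean(0).round(1))
m=mask(T,(6,140,120),(18,255,255),(350,166,390,192));r=rect(m);print('bar',r)
ys,xs=np.nonzero(m);
for y in range(166,192): 
    q=xs[ys==y]; print(y,q.min() if len(q) else '',q.max() if len(q) else '',len(q))
for bx in((325,215,355,245),(375,220,400,250)):
    m=mask(T,(22,150,190),(32,255,255),bx);r=rect(m);print('post',r,[onz(T,p,56).round(1) for p in cv2.boxPoints(r)])
# rod: grey pixels
g=cv2.cvtColor(T['image'],cv2.COLOR_RGB2GRAY)
for y in(236,244,252,260,268,274):
    w=g[y,205:240].astype(float);w[w<115]=0;x=(w*np.arange(205,240)).sum()/w.sum();print(y,x,onz(T,(x,y),72).round(1))
m=mask(S,(6,140,100),(18,255,255),(225,235,270,270));ys,xs=np.nonzero(m);print('sc',xs.min(),xs.max(),ys.min(),ys.max())
m=mask(S,(0,140,100),(5,255,255),(410,220,480,270));print(cv2.boxPoints(rect(m)))
a=cv2.resize(S['image'][190:340,140:480],None,fx=2.3,fy=2.3,interpolation=2);cv2.imwrite('pics/crop2.png',a[:,:,::-1])
```

```text
red ((212.4000244140625, 314.70001220703125), (13.717870712280273, 65.19523620605469), 8.130102157592773)
[[373.4 309.9  82. ]
 [501.1 292.9  82. ]
 [496.6 265.4  82. ]
 [369.  282.9  82. ]] [435.  287.7  82. ]
bar ((368.0389099121094, 178.72509765625), (30.989171981811523, 17.618396759033203), 4.236394882202148)
166   0
167   0
168   0
169 354 356 3
170 354 356 3
171 354 383 5
172 353 384 8
173 353 384 8
174 353 383 7
175 353 383 7
176 353 383 6
177 353 383 6
178 353 383 6
179 353 383 6
180 353 383 6
181 353 383 6
182 353 383 7
183 353 383 10
184 353 383 19
185 353 383 30
186 354 382 29
187 364 382 19
188 374 382 9
189   0
190   0
191   0
post ((339.5810546875, 231.51351928710938), (10.192737579345703, 11.014732360839844), 9.462322235107422) [array([592.6,  39.8,  56. ]), array([615.8,  35.3,  56. ]), array([611.7,  14.2,  56. ]), array([588.6,  18.7,  56. ])]
post ((385.5914611816406, 237.17681884765625), (11.816173553466797, 13.03092098236084), 6.340191841125488) [array([575.9, -55.3,  56. ]), array([603.4, -59.4,  56. ]), array([600.1, -84.1,  56. ]), array([572.6, -79.9,  56. ])]
236 225.09199700822737 [595.3 265.3  72. ]
244 222.3784135240572 [578.7 270.8  72. ]
252 221.35978835978835 [562.  272.8  72. ]
260 220.3400267737617 [545.5 274.7  72. ]
268 218.9578947368421 [529.  277.4  72. ]
274 218.33736559139786 [516.7 278.6  72. ]
sc 247 259 246 260
[[424.09412 245.57648]
 [463.3059  220.62354]
 [471.5     233.5    ]
 [432.2882  258.45294]]
```

View pics/crop2.png

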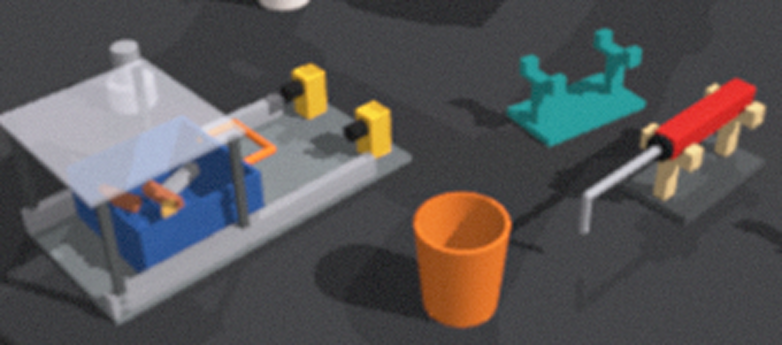

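The scene crop shows the tray bar at the front end of the tray, clear of the guard, with the prong free at (395,287). Measured: hook_grip ≈ (435,288.5), yaw −7.5°, handle length 129 (130 expected). Posts are 98 apart (100 expected), lane yaw ≈ −8.4°. I'll move now.

```bash
python3 -m inch '0 0 0 0 0 1.09;0 0 0 0 0 1.09;0 0 0 0 0 1.09;0 0 0 0 0 1.09;0 0 0 0 0 1.09;5.5 -39 0 0 0 0;5.5 -39 0 0 0 0;5.5 -39 0 0 0 0;5.5 -39 0 0 0 0;5.5 -39 0 0 0 0' 1 && python3 -m inch '5.5 -39 0 0 0 0;5.5 -39 0 0 0 0;5.5 -39 0 0 0 0;5.5 -39 0 0 0 0;5.5 -39 0 0 0 0;5.5 -39 0 0 0 0;5.5 -39 0 0 0 0;5.5 -39 0 0 0 0;5.5 -39 0 0 0 0;5.5 -39 0 0 0 0'
python3 - <<'E'
from h import *
T=load('top0')
a,b=onz(T,(353.5,184.7),51),onz(T,(382.8,187.3),51);print('bar ends',a,b,np.linalg.norm(a-b),(a+b)/2)
for p in((329,222),(340,104),(402,226),(410,108)):print(onz(T,p,26).round())
d=a-b;print(np.degrees(np.arctan2(-d[0],d[1])))
E
```

```text
time_s: 0.93
eef_pos: [276.5, -283.1, 231.0]
ee_rot: [-0.0, 0.998, -0.065, -0.0]
force: [1.9, 0.4, 1.1]
grip_width: 1.002
grip_force: 0.0
time_s: 1.77
eef_pos: [381.5, 96.7, 231.3]
ee_rot: [0.0, 0.998, -0.065, 0.0]
force: [1.7, -1.2, -0.1]
grip_width: 0.998
grip_force: 0.0
bar ends [704.347025    -5.97076342  51.        ] [697.26888297 -68.80593917  51.        ] 63.23258183826847 [700.80795399 -37.38835129  51.        ]
[629.  48.  26.]
[899.  17.  26.]
[ 616. -110.   26.]
[ 886. -141.   26.]
-6.427056974991502
```

```bash
python3 -m inch '5.6 -39 0 0 0 0;5.6 -39 0 0 0 0;5.6 -39 0 0 0 0;5.6 -39 0 0 0 0;5.6 -39 0 0 0 0;0 0 25 0 0 0;0 0 25 0 0 0;0 0 25 0 0 0;0 0 15 0 0 0;0 0 0 0 0 0' 1
python3 - <<'E'
from h import *
cap('top','top1');cap('scene','scene1')
s=ctrl.sense();print(s['eef_pos'])
S=load('scene1');a=cv2.resize(S['image'][130:310,350:560],None,fx=3.3,fy=3.3,interpolation=2);cv2.imwrite('pics/crop3.png',a[:,:,::-1])
E
```

```text
time_s: 2.6
eef_pos: [432.9, 283.7, 138.0]
ee_rot: [0.001, 0.998, -0.065, -0.003]
force: [0.1, -0.5, -0.1]
grip_width: 0.997
grip_force: 0.0
[434.6846715  284.3020144  141.58048004]
```

View pics/crop3.png

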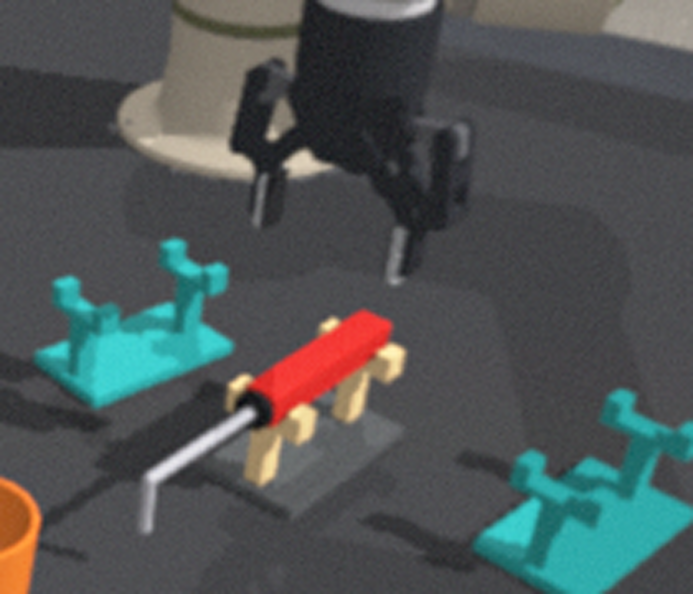

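The gripper is centred over the handle, in line with it, and between the saddles. Descend and grasp.

```bash
python3 - <<'E'
from h import *
print(proj(load('scene0'),[[435,288.5,72]]), 'mask centre 447.8,239.5')
E
python3 -m inch '0 -4 5 0 0 0;0 0 18 0 0 0;0 0 18 0 0 0;0 0 18 0 0 0;0 0 18 0 0 0;0 0 12 0 0 0;0 0 4 0 0 0;0 0 0 0 0 0;0 0 0 0 0 0;0 0 0 0 0 0' 1 100 && python3 -m inch '0 0 0 0 0 0;0 0 0 0 0 0;0 0 0 0 0 0;0 0 0 0 0 0;0 0 0 0 0 0;0 0 0 0 0 0;0 0 0 0 0 0;0 0 0 0 0 0;0 0 0 0 0 0;0 0 0 0 0 0' 0 100
```

```text
[[444.99544802 239.89551938]] mask centre 447.8,239.5
time_s: 3.53
eef_pos: [435.8, 288.6, 49.5]
ee_rot: [-0.0, 0.998, -0.065, 0.001]
force: [-0.7, -0.1, 0.1]
grip_width: 1.002
grip_force: 0.0
time_s: 4.37
eef_pos: [435.4, 288.4, 48.7]
ee_rot: [-0.0, 0.998, -0.065, 0.0]
force: [-0.4, 0.9, 5.2]
grip_width: 0.269
grip_force: 98.3
```

```bash
python3 -m inch '0 0 -6 0 0 0;0 0 -12 0 0 0;0 0 -15 0 0 0;0 0 -15 0 0 0;0 0 -15 0 0 0;0 0 -15 0 0 0;0 0 -12 0 0 0;0 0 0 0 0 0;0 0 0 0 0 0;0 0 0 0 0 0' 0 100
python3 - <<'E'
from h import *
T=cap('top','top2');S=cap('scene','scene2');print(ctrl.sense()['eef_pos'],ctrl.sense()['force'])
a=cv2.resize(S['image'][150:310,340:490],None,fx=2.6,fy=3.6,interpolation=2)
b=cv2.resize(T['image'][180:340,190:290],None,fx=3.6,fy=3.6,interpolation=2)
print(a.shape,b.shape);cv2.imwrite('pics/crop4.png',np.hstack([a,b])[:,:,::-1])
E
```

```text
time_s: 5.2
eef_pos: [434.6, 288.0, 137.3]
ee_rot: [0.0, 0.998, -0.065, -0.001]
force: [-0.5, -0.5, -2.8]
grip_width: 0.265
grip_force: 97.9
[434.64536044 288.02822992 137.27961059] [-0.55691291  0.3894134  -0.40420133]
(576, 390, 3) (576, 360, 3)
```

View pics/crop4.png

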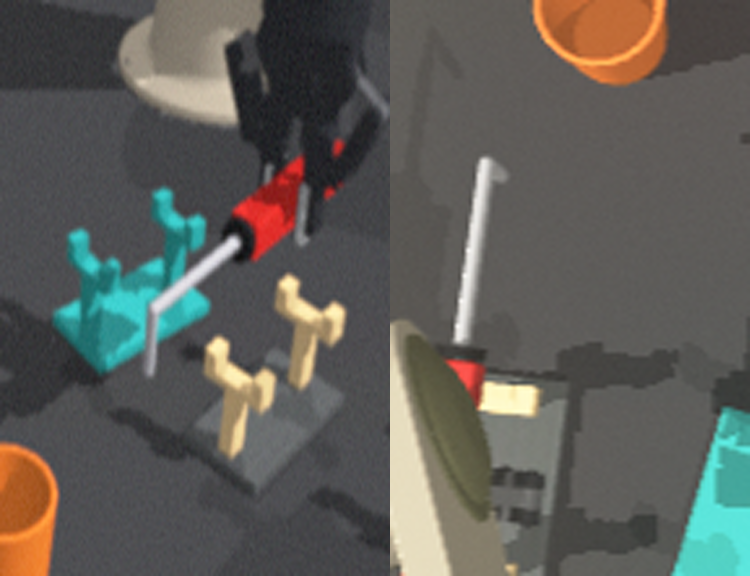

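The hook is lifted cleanly: rod bend at scene (399.6,235.6) and top (216.7,225), prong tip at scene (397.7,253.3).

Run:
```python
from h import *
T=load('top2');S=load('scene2')
print(tri(T,(216.7,226),S,(399.6,236)), onz(T,(216.7,225),160))
print('proj expected bend',proj(T,[[603.2,265.8,158.6]]),proj(S,[[603.2,265.8,158.6],[603.2,265.8,118.6]]))
g=cv2.cvtColor(T['image'],cv2.COLOR_RGB2GRAY)
q=[]
for y in range(234,274,4):
    w=g[y,200:235].astype(float);w[w<120]=0;x=(w*np.arange(200,235)).sum()/w.sum();q.append(onz(T,(x,y),160)[:2])
q=np.array(q);p=np.polyfit(q[:,0],q[:,1],1);print('rod yaw',np.degrees(np.arctan(p[0])),'y at 603',np.polyval(p,603), 'at 434.6',np.polyval(p,434.6))
# bar in scene: bar ends projections vs image
S0=load('scene0');print(proj(S0,[[704.3,-6,51],[697.3,-68.8,51],[700.8,-37.4,51]]))
```

```text
(array([600.57803688, 266.61548133, 157.21921382]), np.float64(3.0805626529487524)) [602.7727292  264.71586668 160.        ]
proj expected bend [[216.28269801 224.9200659 ]] [[397.65103346 235.81762468]
 [395.7375624  253.83124739]]
rod yaw -7.223314373865126 y at 603 265.8269749052389 at 434.6 287.170463481388
[[257.50909445 254.31269127]
 [240.02849635 242.44034558]
 [248.59856578 248.2599245 ]]
```

```bash
python3 -m inch '7 14 0 0 0 0;15 28 0 0 0 0;17 31 0 0 0 0;17 31 0 0 0 0;17 31 0 0 0 0;17 31 0 0 0 0;17 31 0 0 0 0;17 31 0 0 0 0;16 31 0 0 0 0;9 19 0 0 0 0' 0 100 && python3 -m inch '3 6 0 0 0 0;2 4 0 0 0 0;0 0 8 0 0 0;0 0 12 0 0 0;0 0 10 0 0 0;0 0 0 0 0 0;0 0 0 0 0 0;0 0 0 0 0 0;0 0 0 0 0 0;0 0 0 0 0 0' 0 100
python3 - <<'E'
from h import *
T=cap('top','top3');S=cap('scene','scene3');s=ctrl.sense();print(s['eef_pos'],s['force'])
a=cv2.resize(S['image'][180:300,180:340],None,fx=2.5,fy=4,interpolation=2)
b=cv2.resize(T['image'][140:260,320:420],None,fx=4,fy=4,interpolation=2)
cv2.imwrite('pics/crop5.png',np.hstack([a,b])[:,:,::-1])
E
```

```text
time_s: 6.13
eef_pos: [547.5, -9.8, 137.5]
ee_rot: [0.0, 0.998, -0.066, -0.0]
force: [-0.6, 0.3, -2.2]
grip_width: 0.265
grip_force: 98.2
time_s: 6.97
eef_pos: [550.8, -17.2, 108.8]
ee_rot: [0.0, 0.998, -0.065, 0.0]
force: [-1.2, -0.2, -1.9]
grip_width: 0.263
grip_force: 98.2
[550.64652356 -17.27025772 108.64118016] [ 0.1196344  -1.19924148 -1.89006063]
```

View pics/crop5.png

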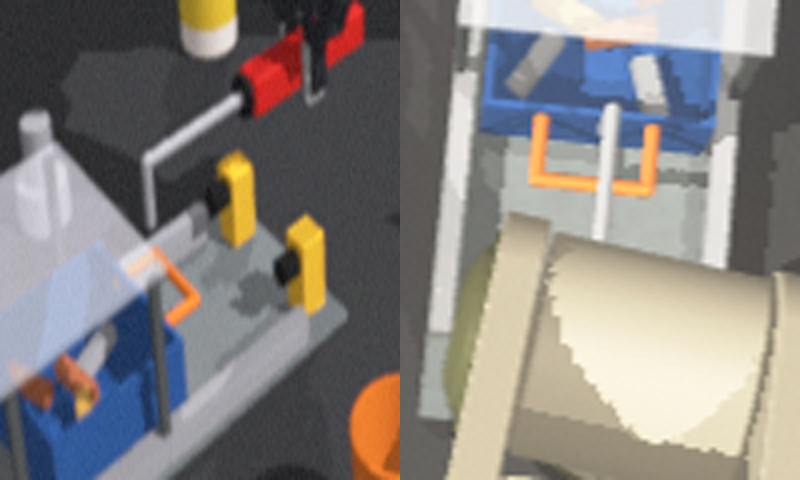

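The prong hangs just behind the bar in both views: rod end at top (372.5,167), bar at about (368,186), tray wall edge at about (371,173). Checking the gap numerically.

Run:
```python
from h import *
T=load('top3')
print('rod end',onz(T,(372.5,166.5),132.6),'bar mid',onz(T,(368,186.3),51),'wall top edge L,R',onz(T,(341,166),61),onz(T,(399,173),61))
print('prong px',proj(T,[[719,-39.5,51],[719,-39.5,33]]))
```

```text
rod end [719.5949402  -39.03025109 132.6       ] bar mid [700.15093364 -37.04823727  51.        ] wall top edge L,R [743.4821969   20.25063168  61.        ] [ 725.40556777 -103.42153776   61.        ]
prong px [[368.8205297  177.77069033]
 [368.03233161 179.97654867]]
```

```bash
python3 -m inch '0 0 8 0 0 0;0 0 10 0 0 0;0 0 10 0 0 0;0 0 10 0 0 0;0 0 10 0 0 0;0 0 6 0 0 0;0 0 3 0 0 0;0 0 0 0 0 0;0 0 0 0 0 0;0 0 0 0 0 0' 0 100 && python3 -m inch '-2 0 0 0 0 0;-2 0 0 0 0 0;-2 0 0 0 0 0;-1 0 0 0 0 0;-1 0 0 0 0 0;-1 0 0 0 0 0;-1 0 0 0 0 0;-1 0 0 0 0 0;-1 0 0 0 0 0;-1 0 0 0 0 0' 0 100
cat > f.py <<'E'
from h import *
import sys
n=int(sys.argv[1]);F=[]
for i in range(n): ctrl.capture('top');F.append(ctrl.sense()['force'])
F=np.array(F);s=ctrl.sense();print(s['time_s'],s['eef_pos'].round(1),'F',F.mean(0).round(2),F.std(0).round(2),'along',(F@[.9914,-.1305,0]).mean().round(2))
E
python3 f.py 4
```

```text
time_s: 7.9
eef_pos: [550.9, -17.4, 51.8]
ee_rot: [0.0, 0.998, -0.065, 0.001]
force: [-0.3, 0.1, -2.0]
grip_width: 0.263
grip_force: 98.2
time_s: 8.73
eef_pos: [537.9, -15.7, 51.4]
ee_rot: [0.0, 0.998, -0.065, 0.0]
force: [2.8, -0.2, -3.0]
grip_width: 0.265
grip_force: 98.1
8.9333 [537.7 -15.6  51.3] F [ 1.76 -0.39 -2.25] [0.26 0.44 0.45] along 1.79
```

```bash
python3 -m inch '-2 0 0 0 0 0;-4 0 0 0 0 0;-4 0 0 0 0 0;-4 0 0 0 0 0;-4 0 0 0 0 0;-4 0 0 0 0 0;-4 0 0 0 0 0;-4 0 0 0 0 0;-4 0 0 0 0 0;-4 0 0 0 0 0' 0 100 && python3 -m inch '-4 0 0 0 0 0;-4 0 0 0 0 0;-4 0 0 0 0 0;-4 0 0 0 0 0;-4 0 0 0 0 0;-4 0 0 0 0 0;-4 0 0 0 0 0;-3 0 0 0 0 0;-3 0 0 0 0 0;-2 0 0 0 0 0' 0 100; python3 f.py 4
python3 - <<'E'
from h import *
S=cap('scene','scene4');T=cap('top','top4')
a=cv2.resize(S['image'][180:300,200:400],None,fx=3,fy=4,interpolation=2)
cv2.imwrite('pics/crop6.png',a[:,:,::-1])
E
```

```text
time_s: 9.77
eef_pos: [499.6, -10.6, 51.3]
ee_rot: [-0.0, 0.998, -0.065, 0.0]
force: [3.2, -0.9, -2.1]
grip_width: 0.274
grip_force: 98.1
time_s: 10.6
eef_pos: [463.9, -6.0, 51.3]
ee_rot: [-0.0, 0.998, -0.065, -0.0]
force: [2.5, -0.5, -1.7]
grip_width: 0.269
grip_force: 98.1
10.8 [463.9  -5.9  51.2] F [ 0.8   0.13 -1.95] [0.24 0.53 0.32] along 0.78
```

View pics/crop6.png

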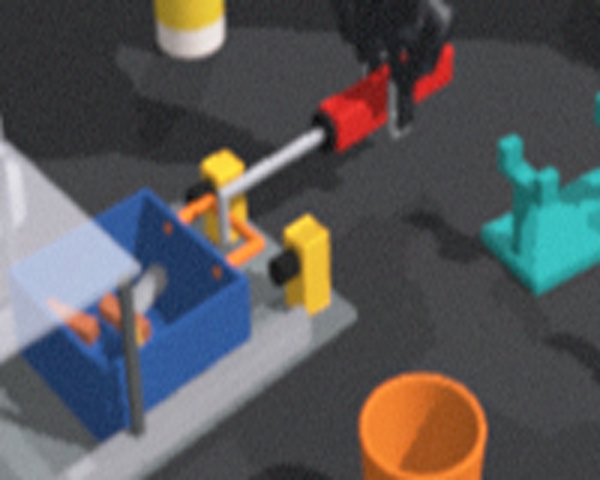

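The tray follows, with the prong behind the bar, and the bumpers (black, at (285,267) in the crop) are not reached yet. I'll estimate the remaining distance.

Run:
```python
from h import *
T=load('top0')
for p in((341.3,218.4),(387,222.6)): print(onz(T,p,46))
c=proj(T,[[463.9+168.4,-28,51]]);print(c)
g=load('top0')['image'].sum(2)
print(g[212:232,341],g[216:236,387])
T4=load('top4')['image'];print('blue col 350,390',[[y for y in range(150,235) if T4[y,x,2]>1.5*T4[y,x,0]+20][-1:] for x in(346,350,354,385,390)])
```

```text
[632.13260369  22.11219176  46.        ]
[620.89358135 -75.323961    46.        ]
[[364.9047552  217.38183726]]
[368 378 378 382 375 372 195 176 181 184 180 175 183 164 483 593 596 596
 600 597] [515 512 517 518 513 514 433 209 189 183 181 191 185 187 191 589 597 596
 567 567]
blue col 350,390 [[206], [202], [202], [211], [211]]
```

```bash
python3 -m inch '-2 0 0 0 0 0;-3 0 0 0 0 0;-3 0 0 0 0 0;-3 0 0 0 0 0;-3 0 0 0 0 0;-3 0 0 0 0 0;-2 0 0 0 0 0;-2 0 0 0 0 0;-1 0 0 0 0 0;-1 0 0 0 0 0' 0 100; python3 f.py 2;  python3 -m inch '0 0 0 0 0 0;0 0 0 0 0 0;0 0 0 0 0 0;-0.3 0 0 0 0 0;-0.3 0 0 0 0 0;-0.3 0 0 0 0 0;-0.3 0 0 0 0 0;-0.3 0 0 0 0 0;-0.3 0 0 0 0 0;-0.2 0 0 0 0 0' 0 100; python3 f.py 2
```

```text
time_s: 11.73
eef_pos: [441.4, -3.0, 51.3]
ee_rot: [0.0, 0.998, -0.065, 0.0]
force: [1.9, -0.8, -3.3]
grip_width: 0.265
grip_force: 98.0
11.8333 [441.3  -3.   51.3] F [ 2.01  0.09 -2.58] [0.21 0.25 0.11] along 1.99
time_s: 12.67
eef_pos: [439.4, -2.8, 51.3]
ee_rot: [0.0, 0.998, -0.065, 0.0]
force: [1.2, -0.0, -3.2]
grip_width: 0.265
grip_force: 98.0
12.7667 [439.5  -2.8  51.3] F [ 1.88 -0.88 -2.83] [0.36 0.52 0.57] along 1.98
```

```bash
cat > ok.py <<'E'
import sys
from h import *
F=[]
for i in range(2): ctrl.capture('top');F.append(ctrl.sense()['force']@[.9914,-.1305,0])
print(ctrl.sense()['eef_pos'].round(1),np.mean(F).round(2)); sys.exit(np.mean(F)>5)
E
python3 -m inch '-0.2 0 0 0 0 0;-0.2 0 0 0 0 0;-0.2 0 0 0 0 0;-0.2 0 0 0 0 0;-0.2 0 0 0 0 0;-0.2 0 0 0 0 0;-0.2 0 0 0 0 0;-0.2 0 0 0 0 0;0 0 0 0 0 0;0 0 0 0 0 0' >/dev/null; python3 ok.py && python3 -m inch '-0.2 0 0 0 0 0;-0.2 0 0 0 0 0;-0.2 0 0 0 0 0;-0.2 0 0 0 0 0;-0.2 0 0 0 0 0;-0.2 0 0 0 0 0;-0.2 0 0 0 0 0;-0.2 0 0 0 0 0;0 0 0 0 0 0;0 0 0 0 0 0' >/dev/null && python3 ok.py && python3 -m inch '-0.2 0 0 0 0 0;-0.2 0 0 0 0 0;-0.2 0 0 0 0 0;-0.2 0 0 0 0 0;-0.2 0 0 0 0 0;-0.2 0 0 0 0 0;-0.2 0 0 0 0 0;-0.2 0 0 0 0 0;0 0 0 0 0 0;0 0 0 0 0 0' >/dev/null && python3 ok.py && python3 -m inch '-0.2 0 0 0 0 0;-0.2 0 0 0 0 0;-0.2 0 0 0 0 0;-0.2 0 0 0 0 0;-0.2 0 0 0 0 0;-0.2 0 0 0 0 0;-0.2 0 0 0 0 0;-0.2 0 0 0 0 0;0 0 0 0 0 0;0 0 0 0 0 0' >/dev/null && python3 ok.py
```

```text
[437.8  -2.6  51.3] 2.06False
```

```bash
sed -i 's/sys.exit(np.mean(F)>5)/sys.exit(int(np.mean(F)>5))/' ok.py
python3 -m inch '-0.2 0 0 0 0 0;-0.2 0 0 0 0 0;-0.2 0 0 0 0 0;-0.2 0 0 0 0 0;-0.2 0 0 0 0 0;-0.2 0 0 0 0 0;-0.2 0 0 0 0 0;-0.2 0 0 0 0 0;0 0 0 0 0 0;0 0 0 0 0 0' >/dev/null && python3 ok.py && python3 -m inch '-0.2 0 0 0 0 0;-0.2 0 0 0 0 0;-0.2 0 0 0 0 0;-0.2 0 0 0 0 0;-0.2 0 0 0 0 0;-0.2 0 0 0 0 0;-0.2 0 0 0 0 0;-0.2 0 0 0 0 0;0 0 0 0 0 0;0 0 0 0 0 0' >/dev/null && python3 ok.py && python3 -m inch '-0.2 0 0 0 0 0;-0.2 0 0 0 0 0;-0.2 0 0 0 0 0;-0.2 0 0 0 0 0;-0.2 0 0 0 0 0;-0.2 0 0 0 0 0;-0.2 0 0 0 0 0;-0.2 0 0 0 0 0;0 0 0 0 0 0;0 0 0 0 0 0' >/dev/null && python3 ok.py && python3 -m inch '-0.2 0 0 0 0 0;-0.2 0 0 0 0 0;-0.2 0 0 0 0 0;-0.2 0 0 0 0 0;-0.2 0 0 0 0 0;-0.2 0 0 0 0 0;-0.2 0 0 0 0 0;-0.2 0 0 0 0 0;0 0 0 0 0 0;0 0 0 0 0 0' >/dev/null && python3 ok.py
```

```text
[436.2  -2.3  51.3] 1.86
[434.7  -2.1  51.3] 2.51
[433.1  -1.9  51.3] 2.3
[431.5  -1.7  51.3] 2.48
```

```bash
python3 -m inch '-0.2 0 0 0 0 0;-0.2 0 0 0 0 0;-0.2 0 0 0 0 0;-0.2 0 0 0 0 0;-0.2 0 0 0 0 0;-0.2 0 0 0 0 0;-0.2 0 0 0 0 0;-0.2 0 0 0 0 0;0 0 0 0 0 0;0 0 0 0 0 0' >/dev/null && python3 ok.py && python3 -m inch '-0.2 0 0 0 0 0;-0.2 0 0 0 0 0;-0.2 0 0 0 0 0;-0.2 0 0 0 0 0;-0.2 0 0 0 0 0;-0.2 0 0 0 0 0;-0.2 0 0 0 0 0;-0.2 0 0 0 0 0;0 0 0 0 0 0;0 0 0 0 0 0' >/dev/null && python3 ok.py && python3 -m inch '-0.2 0 0 0 0 0;-0.2 0 0 0 0 0;-0.2 0 0 0 0 0;-0.2 0 0 0 0 0;-0.2 0 0 0 0 0;-0.2 0 0 0 0 0;-0.2 0 0 0 0 0;-0.2 0 0 0 0 0;0 0 0 0 0 0;0 0 0 0 0 0' >/dev/null && python3 ok.py && python3 -m inch '-0.2 0 0 0 0 0;-0.2 0 0 0 0 0;-0.2 0 0 0 0 0;-0.2 0 0 0 0 0;-0.2 0 0 0 0 0;-0.2 0 0 0 0 0;-0.2 0 0 0 0 0;-0.2 0 0 0 0 0;0 0 0 0 0 0;0 0 0 0 0 0' >/dev/null && python3 ok.py
```

```text
[430.2  -1.6  51.4] 5.57
```

```bash
python3 -m inch '-0.2 0 0 0 0 0;-0.2 0 0 0 0 0;-0.2 0 0 0 0 0;0 0 0 0 0 0;0 0 0 0 0 0;0 0 0 0 0 0;0 0 0 0 0 0;0 0 0 0 0 0;0 0 0 0 0 0;0 0 0 0 0 0'; python3 f.py 4
```

```text
time_s: 19.2
eef_pos: [429.8, -1.6, 51.4]
ee_rot: [0.0, 0.998, -0.065, 0.001]
force: [6.7, -1.3, -4.0]
grip_width: 0.268
grip_force: 98.0
19.4 [429.8  -1.6  51.5] F [ 5.99 -2.02 -4.04] [0.17 0.29 0.32] along 6.2
```

```bash
python3 -m inch '-0.3 0 0 0 0 0;-0.3 0 0 0 0 0;-0.3 0 0 0 0 0;-0.3 0 0 0 0 0;0 0 0 0 0 0;0 0 0 0 0 0;0 0 0 0 0 0;0 0 0 0 0 0;0 0 0 0 0 0;0 0 0 0 0 0'; python3 f.py 3
```

```text
time_s: 20.23
eef_pos: [429.2, -1.6, 51.6]
ee_rot: [0.0, 0.998, -0.065, 0.001]
force: [9.3, -1.9, -5.5]
grip_width: 0.261
grip_force: 98.0
20.3833 [429.2  -1.6  51.6] F [ 9.75 -1.72 -5.26] [0.23 0.24 0.39] along 9.89
```

```bash
python3 -m inch '0 0 0 0 0 0;0 0 0 0 0 0;0 0 0 0 0 0;0 0 0 0 0 0;0 0 0 0 0 0;0 0 0 0 0 0;0 0 0 0 0 0;0 0 0 0 0 0;0 0 0 0 0 0;0 0 0 0 0 0'; python3 f.py 2
python3 -m inch '0 0 0 0 0 0;0 0 0 0 0 0;0 0 0 0 0 0;0 0 0 0 0 0;0 0 0 0 0 0;0 0 0 0 0 0;0 0 0 0 0 0;0 0 0 0 0 0;0 0 0 0 0 0;0 0 0 0 0 0'; python3 f.py 2
python3 -m inch '0.4 0 0 0 0 0;0.4 0 0 0 0 0;0.4 0 0 0 0 0;0.5 0 0 0 0 0;1 0 0 0 0 0;2 0 0 0 0 0;3 0 0 0 0 0;3 0 0 0 0 0;1.5 0 0 0 0 0;0 0 0 0 0 0'; python3 f.py 2
```

```text
time_s: 21.22
eef_pos: [429.2, -1.6, 51.6]
ee_rot: [0.0, 0.998, -0.065, 0.001]
force: [8.9, -1.8, -5.6]
grip_width: 0.264
grip_force: 98.0
21.3167 [429.2  -1.6  51.6] F [ 9.16 -1.81 -5.16] [0.05 0.4  0.12] along 9.32
time_s: 22.15
eef_pos: [429.2, -1.6, 51.6]
ee_rot: [0.0, 0.998, -0.065, 0.001]
force: [9.0, -1.9, -5.9]
grip_width: 0.267
grip_force: 98.0
22.25 [429.2  -1.6  51.6] F [ 9.19 -1.8  -5.38] [0.49 0.24 0.13] along 9.35
time_s: 23.08
eef_pos: [440.5, -2.9, 51.2]
ee_rot: [-0.0, 0.998, -0.065, -0.0]
force: [0.7, 0.5, -1.6]
grip_width: 0.267
grip_force: 98.3
23.1833 [440.1  -2.8  51.2] F [-0.23  0.16 -1.95] [0.38 0.38 0.39] along -0.25
```

```bash
python3 -m inch '0 0 -3 0 0 0;0 0 -6 0 0 0;0 0 -11 0 0 0;0 0 -13 0 0 0;0 0 -13 0 0 0;0 0 -13 0 0 0;0 0 -13 0 0 0;0 0 -9 0 0 0;0 0 -5 0 0 0;0 0 0 0 0 0'
python3 -m inch '-2 -12 0 0 0 0;-4 -24 0 0 0 0;-5 -30 0 0 0 0;-5 -32 0 0 0 0;-5 -32 0 0 0 0;-5 -32 0 0 0 0;-5 -32 0 0 0 0;-5 -32 0 0 0 0;-4 -30 0 0 0 0;-2 -18 0 0 0 0'
python3 -m inch '-1 -9 0 0 0 0;-0.4 -4.6 0 0 0 0;0 0 0 0 0 0;0 0 0 0 0 0;0 0 0 0 0 0;0 0 0 0 0 0;0 0 0 0 0 0;0 0 0 0 0 0;0 0 0 0 0 0;0 0 0 0 0 0'
python3 - <<'E'
from h import *
T=cap('top','top5');S=cap('scene','scene5');s=ctrl.sense();print(s['eef_pos'],s['ee_rot'])
d=cv2.absdiff(load('scene2')['image'],S['image'])[150:310,340:490].max(2)
a=cv2.resize(S['image'][150:310,200:490],None,fx=2.6,fy=3.4,interpolation=2);cv2.imwrite('pics/crop7.png',a[:,:,::-1])
p=lambda c:(lambda g:[(y,round(float((w*np.arange(200,235)).sum()/w.sum()),2)) for y in (228,236,250,265) for w in [np.where(g[y,200:235]<120,0.,g[y,200:235])]])(cv2.cvtColor(c['image'],cv2.COLOR_RGB2GRAY))
print(p(load('top2')),p(T))
def bend(c):
    g=cv2.cvtColor(c['image'],cv2.COLOR_RGB2GRAY)[225:262,385:430];return [(x+385,int(g[:,x].argmax())+225) for x in (18,24,30)]
print(bend(load('scene2')),bend(S))
E
```

```text
time_s: 24.02
eef_pos: [440.6, -2.9, 138.2]
ee_rot: [0.0, 0.998, -0.065, 0.001]
force: [0.0, 0.1, -3.2]
grip_width: 0.267
grip_force: 98.3
time_s: 24.85
eef_pos: [433.2, 276.8, 136.5]
ee_rot: [0.0, 0.998, -0.064, -0.001]
force: [0.3, -0.3, -3.1]
grip_width: 0.264
grip_force: 98.4
time_s: 25.68
eef_pos: [434.5, 287.8, 137.3]
ee_rot: [-0.0, 0.998, -0.065, 0.0]
force: [0.8, -0.1, -1.1]
grip_width: 0.268
grip_force: 98.4
[434.50392706 287.91003082 137.31179983] [-3.05657452e-05  9.97889190e-01 -6.49396870e-02  2.08751543e-05]
[(228, 217.05), (236, 214.76), (250, 212.76), (265, 210.75)] [(228, 217.13), (236, 214.76), (250, 212.77), (265, 210.76)]
[(403, 233), (409, 229), (415, 225)] [(403, 232), (409, 229), (415, 225)]
```

View pics/crop7.png

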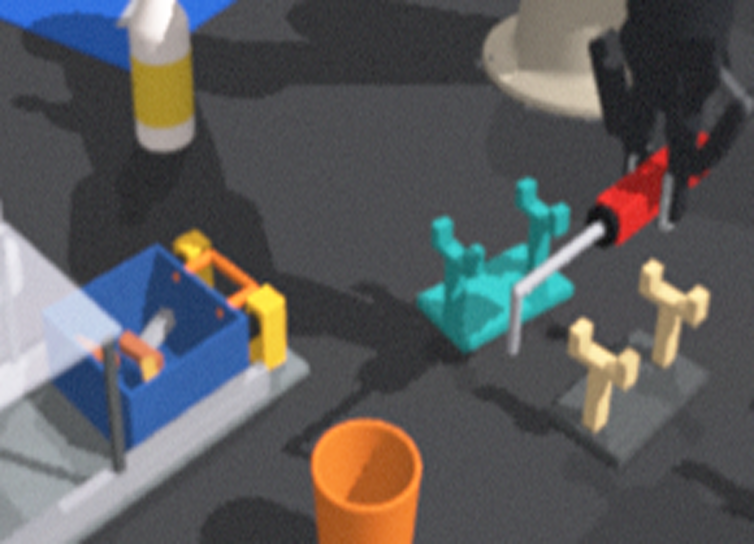

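The hook sits in the hand exactly as before the drag, the tray stands against the bumpers, and the cradle is free at (620,370). Lowering.

```bash
python3 -m inch '0.5 -0.4 4 0 0 0;0 0 12 0 0 0;0 0 15 0 0 0;0 0 15 0 0 0;0 0 14 0 0 0;0 0 10 0 0 0;0 0 8 0 0 0;0 0 5 0 0 0;0 0 3 0 0 0;0 0 0 0 0 0'; python3 f.py 2
python3 -m inch '0 0 0.5 0 0 0;0 0 0.5 0 0 0;0 0 0.5 0 0 0;0 0 0.5 0 0 0;0 0 0.5 0 0 0;0 0 0 0 0 0;0 0 0 0 0 0;0 0 0 0 0 0;0 0 0 0 0 0;0 0 0 0 0 0'; python3 f.py 2
```

```text
time_s: 26.62
eef_pos: [435.0, 288.3, 51.1]
ee_rot: [0.0, 0.998, -0.065, -0.0]
force: [-0.2, -0.8, -2.3]
grip_width: 0.266
grip_force: 98.4
26.7167 [435.3 288.4  51.7] F [-0.14 -0.04 -1.77] [0.31 0.36 0.  ] along -0.13
time_s: 27.55
eef_pos: [435.0, 288.3, 48.8]
ee_rot: [0.0, 0.998, -0.065, -0.0]
force: [-0.2, -1.1, -2.9]
grip_width: 0.268
grip_force: 98.4
27.65 [435.  288.3  48.8] F [-0.11 -0.23 -2.53] [0.17 0.56 0.6 ] along -0.07
```

```bash
python3 -m inch '0 0 0.2 0 0 0;0 0 0.2 0 0 0;0 0 0.2 0 0 0;0 0 0 0 0 0;0 0 0 0 0 0;0 0 0 0 0 0;0 0 0 0 0 0;0 0 0 0 0 0;0 0 0 0 0 0;0 0 0 0 0 0'|sed -n 2,4p; python3 f.py 2
```

```text
eef_pos: [435.1, 288.3, 48.7]
ee_rot: [-0.0, 0.998, -0.065, 0.0]
force: [-2.6, -1.2, 4.7]
28.5833 [435.1 288.3  48.7] F [-3.37 -1.59  5.8 ] [0.52 0.22 0.49] along -3.13
```

Seated, with the same contact as before the lift. Opening gently, then retreating upward.

```bash
python3 -m inch '0 0 0 0 0 0;0 0 0 0 0 0;0 0 0 0 0 0;0 0 0 0 0 0;0 0 0 0 0 0;0 0 0 0 0 0;0 0 0 0 0 0;0 0 0 0 0 0;0 0 0 0 0 0;0 0 0 0 0 0' 1 20 | tail -3
python3 -m inch '0 0 -4 0 0 0;0 0 -10 0 0 0;0 0 -15 0 0 0;0 0 -20 0 0 0;0 0 -20 0 0 0;0 0 -20 0 0 0;0 0 -20 0 0 0;0 0 -20 0 0 0;0 0 -10 0 0 0;0 0 0 0 0 0' | head -2
python3 -m inch '0 0 0 0 0 0;-10 20 0 0 0 0;-10 30 0 0 0 0;-10 30 0 0 0 0;-10 30 0 0 0 0;-10 30 0 0 0 0;-10 20 0 0 0 0;0 0 0 0 0 0;0 0 0 0 0 0;0 0 0 0 0 0'
python3 - <<'E'
from h import *
T=cap('top','top6');S=cap('scene','scene6')
a=cv2.resize(S['image'][150:330,200:500],(420,560),interpolation=2);b=cv2.resize(T['image'][150:370,190:410],(380,560),interpolation=2)
cv2.imwrite('pics/crop8.png',np.hstack([a,b])[:,:,::-1])
E
```

```text
force: [0.0, 0.4, 0.4]
grip_width: 1.001
grip_force: 0.0
time_s: 30.25
eef_pos: [435.9, 288.6, 189.8]
time_s: 31.08
eef_pos: [354.9, 137.7, 186.7]
ee_rot: [-0.0, 0.998, -0.065, -0.0]
force: [0.7, 0.6, -0.2]
grip_width: 1.001
grip_force: 0.0
```

View pics/crop8.png

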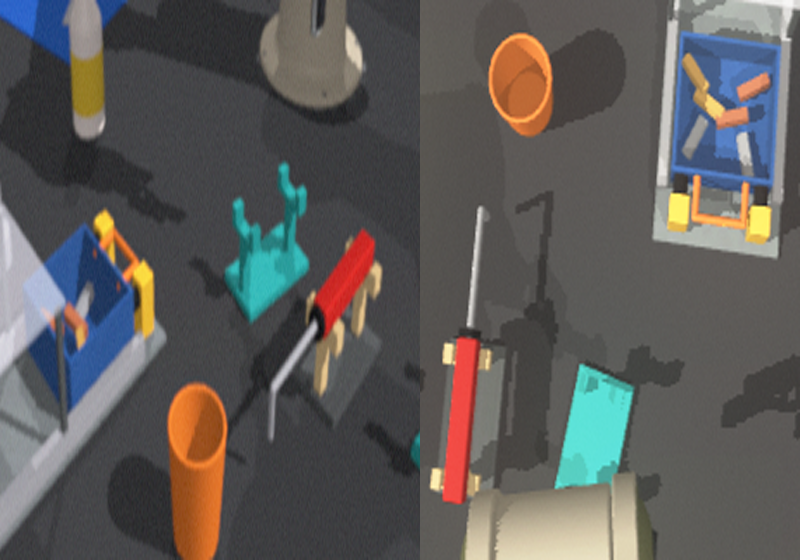

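The hook lies in both wooden saddles (handle at (460,420) in the right half). The tray front is against the bumpers at (680,185) and (762,190), the bystanders are where they were, and the arm is clear. Handing in.

```bash
python3 -c "
from rig import ctrl
print(ctrl.finish_job())"
```

```text
the job is handed in; nothing more can be done
None
```

The job is handed in: the tray was held against the bumpers at a measured 9–10 N for about 2 s and left there, the hook is back in both saddles of its cradle, the other things look undisturbed, and it took about 31 s.

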